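# Gauge the gap of a gel casting clamp

## Task

Take the tapered steel gauge out of its stand by the handle and lower it, tip down and upright, into the gap between the two white plates of the gel casting clamp, near the middle of their width and square to them. Feed it in slowly until it drags snugly on both plates (about 5 N of resistance as it moves), stop there without forcing it, and finish while still holding the gauge at that depth. Leave the other things on the worktop alone.

Things in the scene. Friction and masses are not known exactly. Their poses are not given: they have to be found in the camera images.
- gauge: Loose plain-steel taper gauge, 136 mm tall, 70-130 g, upright in the stand. Origin: centre of its tip (lowest point); z up along it, x thickness, y width. Blade z 0-80 mm, 24 wide, thickness growing evenly from 4 mm at the tip to 12 mm. Guard flange 24 x 36 (x, y) at z 80-84. Handle: flat bar 10 thick (x), 26 wide (y), z 84-136 mm; grip it across its thickness.
- gauge_handle (a point): Grip point, in the middle of the gauge's handle, 112 mm above the tip.
- stand: Grey plastic stand, fixed: 70 x 70 x 6 mm foot, slotted tower 30 (x) x 42 (y) mm, 88 mm tall, slot 14 x 28 mm open at the top. The gauge hangs in it by its guard, tip 8 mm above the worktop, handle clear above the tower, with the same axes as the stand. Lift the gauge 90 mm or more to clear it. Origin: centre of the underside.
- clamp: Gel casting clamp, fixed: grey base 130 (x) x 100 (y) x 12 mm; on it a light self-centring sled (4 mm plate, slides +-5 mm along x at under 1 N) carries two upright white ceramic plates square to x, each with a sprung grey block behind (top at 73 mm). Origin: centre of the base's underside; x across the gap from front to rear plate, y along the gap. Floor between the plates: z = 16.5 mm.
- front_plate: Plate on the clamp's -x side, 80 mm wide (y), 8 mm thick, 18 to 100 mm above the worktop, then a lip flaring outward up to 108 mm as a lead-in. It floats on springs along the clamp's x: 4 N per mm pushed away from the gap, up to 12 mm. Origin: on its inner face, mid-width, at worktop height.
- rear_plate: The like plate on the clamp's +x side, with the same springs, carried on the adjustable block. The upward drag is felt only while the gauge moves and fades once it stands still; the squeeze stays. Origin: on its inner face, mid-width, at worktop height.
- front_edge (a point): Middle of the front plate's inner top edge, 100 mm above the worktop, where the flared lip begins. The gauge's flanks rub here.
- rear_edge (a point): Middle of the rear plate's inner top edge, 100 mm above the worktop. The gap's centre is midway between the two edges.
- gap_slide (a joint): Setting of the rear plate's block in m, 0 to 0.003, differs each time, stays put (stiff). The gap is 5.5 mm plus this, so the gauge first touches both plates with its tip 15 to 45 mm below the edges; each 10 mm farther down adds about 2 N of squeeze on each plate and about 2 to 4 N of upward drag in all.
- tip_box: Bystander: pipette tip box, 76 x 119 x 62 mm, behind the work. Origin: centre of the underside.
- bottle_100: Bystander: small white bottle with a screw cap, 56 mm across, 104 mm tall. Origin: centre of the underside.
- timer: Bystander: count-down timer, 62 x 66 x 19 mm. Origin: centre of the underside.
- petri_dish: Bystander: petri dish, 61 mm across, 15 mm tall. Origin: centre of the underside.
- comb_spare: Bystander: gel comb lying flat, 26 x 111 x 11 mm. Origin: on its underside.
- notebook: Bystander: lab notebook, 151 x 108 x 11 mm, on the left just beside the tall black gel imager (fixed; it fills the worktop beyond x = 0.33, y = 0.43 m, higher than the work: do not swing the arm into it). Origin: centre of the underside.
- casting_tray: Bystander: casting tray, 52 x 190 x 18 mm. Origin: centre of the underside.
Things that resemble listed ones, but are neither listed nor needed, are in the scene too. What is meant by the gauge is not purple or yellow, and is the larger of those in its own colour.

How it is judged:
By the outcome, as a careful person would: the job done as asked, in the order asked, and still so for the second after the job is handed in, while the arm keeps its last pose, push and grip.
It also fails if it takes over 42 s, if anything falls off the work surface, if the arm or the gripper's body presses on something with over 40 N, if the wrist force passes 120 N, or if a joint passes its speed limit or range.

## Robot

A 6-joint arm with a two-finger parallel gripper is mounted at the origin on a cart in front of the work surface, level with it; the furniture and walls round the work are solid. World frame = base frame: x ahead of the robot, y to its left, z up, the work surface at z = 0. Lengths are in m, angles in rad, forces in N, time in s.
With the tool pointing down it reaches from about 0.35 to 0.875 m from the base axis. Payload 4.2 kg.
Tool frame: the origin (TCP) lies at the very end of the fingers, on their centre line; the grasp point (between the pads) lies 19 mm behind it; z points along the fingers, x is the direction in which the jaws open and shut, and the axes are right-handed (so a half turn about z gives the same grasp; the last joint's range is limited). The gripper opens to 85 mm and grips with 20 to 120 N. Pads are 22 mm wide; open, the fingers measure 114 mm over their backs; the gripper's body (76 mm by 85 mm) begins 54 mm behind the grasp point. The pads swing forward as they close: fully open they stand 13 mm farther back than shut.
Start: joints at [1.371, 0.385, 0.008, 0, -1.194, -0.259], TCP at [0.277, 0.56, 0.231] pointing down, gripper open.
Joint ranges: [-3.14, 3.14], [-1.21, 2.06], [-1.07, 1.41], [-3.16, 2.05], [-2.99, -0.16], [-3.1, 3.1]. Speed limits (rad/s): [2.79, 2.79, 3.14, 3.14, 3.14, 3.14].

## Interface

Orientations are given as a unit quaternion [x, y, z, w].
In Python, from workcell import * gives the robot as it stands.
- The arm moves only by the shell command python3 -m creep 'ROWS'. ROWS is JSON, a list that holds one entry, the list of rows, each a list of 5 numbers: the closure, from -1 (fully open) to 1 (shut), so that 0 is half open, then the shift along the tool's x, y, z in m, then the turn about the tool's z in units of 5 degrees (1.0 is 5 degrees). In form: [[[grip, tx, ty, tz, twist], ...]]. A call has 1 to 10 rows; each row is the pose to reach, as a shift and turn from the pose commanded when the call began, along the tool's axes at that moment; what a row does not reach only later rows make up. A row lasts 1/8 s, in which the tool goes at most 62.5 mm and 10.7 degrees, less where a joint would pass 70% of its speed; a pose out of reach is approached as far as the arm can. A call with a gripper value outside its range is refused whole. The fingers move at their own pace and stop on an object; the grip force is fixed at half the most. Time passes only in rows, so rows that repeat a pose let the fingers close. It gives the time, the measured TCP pose, the force and the opening at its end, in the units of the state.
- get_state(): the state, without advancing time (a new reading comes with each control period).
- capture(name): name is "side" or "top"; returns a dict with "img" (384x512x3 uint8, red, green, blue), "z_map" (384x512 float32, m along the optical axis (not along the pixel's ray), 0 where there is no reading), "camera_matrix" (3x3 intrinsics, pixels), "T" (4x4, takes a point from camera to world coordinates). Camera axes: x right, y down, z forward; pixel columns grow to the right and rows downward; lengths in m; the calibration is good to about 2 mm. A picture is of the moment at which its call begins.
- close_job(): hands the job in, once; it reports no verdict.
The state is a dict: "time_s": time; "joints": joint angles; "qvel": joint speeds; "joint_efforts": joint torques, N m; "eef_pos": TCP position; "ee_rot": TCP orientation; "wrist_force": force on the tool from outside, world axes, zero at the start; "moment": the same for the moment, N m; "opening": opening from 0.0 (shut) to 1.0 (fully open).
Only numpy, scipy, OpenCV 4.12 (cv2) and the standard library are available. Lean on these libraries where they do the work, as an engineer would, in place of code of your own. Each camera call takes 0.05 s, during which the arm holds its last target.

## Working session

There is one attempt and no reset: what is moved stays moved. The work goes in short steps, Python scripts to look and compute and a shell command to move; the robot and the scene stay as the last step left them, time stands still between calls to the robot, and variables do not carry over. Pictures are saved under pics/ and viewed, and the job is handed in when it is done.

```bash
ls; mkdir -p pics
python3 - <<'E'
from workcell import *
import cv2,pickle
s=get_state()
for k in s: print(k,s[k])
for n in("side","top"):
    c=capture(n); pickle.dump(c,open(f"c_{n}.pkl","wb"))
    cv2.imwrite(f"pics/{n}0.png",cv2.cvtColor(c["img"],cv2.COLOR_RGB2BGR)); print(n,c["camera_matrix"],c["T"])
E
```

```text
pics
time_s 0.0
joints [ 1.37059693e+00  3.85557521e-01  6.64774365e-03 -4.85879328e-04
 -1.19399100e+00 -2.58620561e-01]
qvel [-1.66804388e-04  7.90905677e-04 -4.04225619e-04  3.18216089e-05
 -5.24105993e-04  5.46417350e-04]
joint_efforts [ 4.44108018e-04 -3.92292416e+01  1.88402206e+01  4.18623447e+00
 -4.69354927e-03 -2.70609050e-06]
eef_pos [0.27652537 0.5598621  0.23023152]
ee_rot [-5.27706467e-01  8.49426116e-01 -6.10515442e-04 -8.86250162e-04]
wrist_force [ 0.09978644  0.16525834 -0.57879671]
moment [0.0168163  0.0553884  0.00820165]
opening 1.0007598192506952
side [[394.82148346   0.         253.22433546]
 [  0.         394.82148346 190.4028768 ]
 [  0.           0.           1.        ]] [[-0.96164283  0.22582603 -0.15571022  0.67798799]
 [ 0.27428946  0.78566132 -0.55452825  0.58285157]
 [-0.00289142 -0.57596779 -0.81746728  0.92676084]
 [ 0.          0.          0.          1.        ]]
top [[365.09116372   0.         258.38456105]
 [  0.         365.09116372 195.43099787]
 [  0.           0.           1.        ]] [[-0.02460902 -0.99557526  0.09068792  0.45832741]
 [-0.9996606   0.0237309  -0.01074859  0.04773911]
 [ 0.00854892 -0.09092165 -0.99582135  1.0186673 ]
 [ 0.          0.          0.          1.        ]]
```

View pics/side0.png

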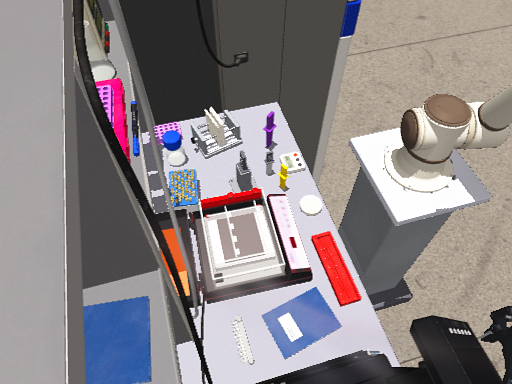

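View pics/top0.png

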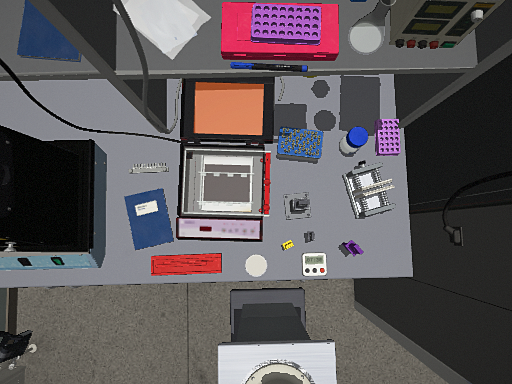

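The side view shows the larger grey gauge in its stand at about (243,172), with a smaller grey one at (269,162), purple and yellow decoys, and the clamp at (215,130). In the top view the gauge is at (298,203) and the clamp at (368,190). I'll enlarge both.

Run:
```python
import cv2,pickle,numpy as np
for n,(x0,y0,x1,y1) in {"side":(185,95,310,205),"top":(270,150,410,285)}.items():
    c=pickle.load(open(f"c_{n}.pkl","rb"));im=c["img"][y0:y1,x0:x1,::-1]
    cv2.imwrite(f"pics/{n}0z.png",cv2.resize(im,None,fx=5,fy=4.4 if 0 else 5,interpolation=cv2.INTER_CUBIC)[:600] if n=="side" else cv2.resize(im,None,fx=4.4,fy=4.4,interpolation=cv2.INTER_CUBIC))
    z=c["z_map"];print(n,(z>0).mean())
```

```text
side 0.9959920247395834
top 0.9958953857421875
```

View pics/side0z.png

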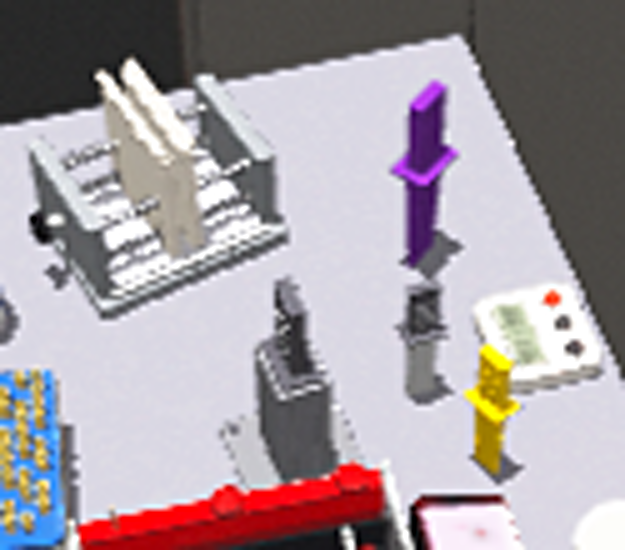

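View pics/top0z.png

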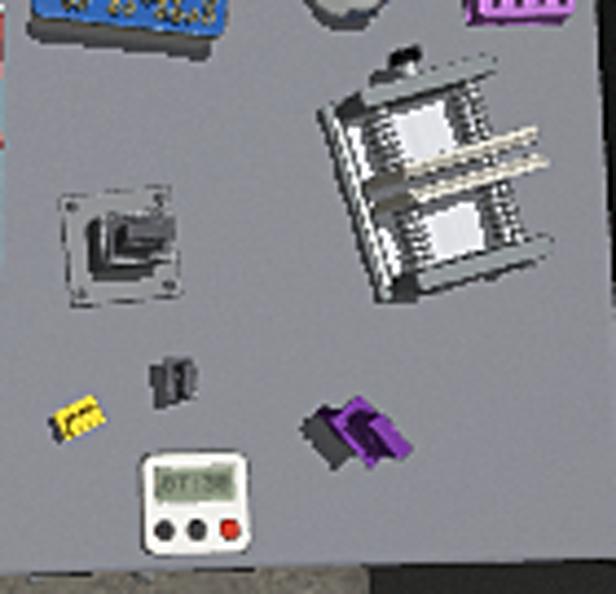

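```bash
cat > h.py <<'E'
import numpy as np,cv2,pickle
def cloud(c):
    z=c["z_map"];h,w=z.shape;v,u=np.mgrid[:h,:w];K=c["camera_matrix"]
    P=np.stack([(u-K[0,2])/K[0,0]*z,(v-K[1,2])/K[1,1]*z,z],-1)
    return P@c["T"][:3,:3].T+c["T"][:3,3]
def rect(P):
    r=cv2.minAreaRect((P[:,:2]*1000).astype(np.float32));return np.round(r[0],1),np.round(r[1],1),round(r[2],1)
E
python3 - <<'E'
from h import *
for n in("side","top"):
    c=pickle.load(open(f"c_{n}.pkl","rb"));P=cloud(c)
    m=c["z_map"]>0
    # table ref near stand
    X=P[m]
    box={"side":(185,95,310,205),"top":(270,150,410,285)}[n]
    S=np.zeros_like(m);S[box[1]:box[3],box[0]:box[2]]=1;S&=m
    print(n,"table z med",np.median(P[S&(abs(P[...,2])<.01)][:,2]))
    tall=S&(P[...,2]>.05)&(P[...,2]<.2)
    k,l,st,ce=cv2.connectedComponentsWithStats(tall.astype(np.uint8))
    for i in range(1,k):
        if st[i,4]<6: continue
        Q=P[l==i]; print(i,st[i],"z",Q[:,2].min().round(4),Q[:,2].max().round(4),"col",c["img"][l==i].mean(0).round(),rect(Q))
        for lo,hi in((.05,.08),(.08,.092),(.092,.104),(.104,.115),(.115,.135),(.135,.16)):
            q=Q[(Q[:,2]>lo)&(Q[:,2]<hi)]
            if len(q)>3:print("   ",lo,hi,len(q),rect(q),"zmed",np.median(q[:,2]).round(4))
E
```

```text
side table z med 0.00036470750366351945
1 [185  95  16   4  36] z 0.0502 0.0655 col [40. 41. 40.] (array([ 598.8, -425.6]), array([49.7,  6.3]), 3.6)
    0.05 0.08 36 (array([ 598.8, -425.6]), array([49.7,  6.3]), 3.6) zmed 0.0542
3 [191 107  49  40 755] z 0.05 0.1113 col [182. 180. 178.] (array([ 560.8, -259.8]), array([128.8,  85.9]), 14.4)
    0.05 0.08 504 (array([ 560.8, -259.8]), array([128.8,  85.9]), 14.4) zmed 0.0654
    0.08 0.092 70 (array([ 559.6, -258. ]), array([24.5, 78.9]), 16.7) zmed 0.0862
    0.092 0.104 104 (array([ 560.7, -260.8]), array([22.4, 82.6]), 15.4) zmed 0.0993
    0.104 0.115 77 (array([ 559.2, -260. ]), array([23.9, 73.9]), 14.6) zmed 0.1072
4 [263 111  14  27 182] z 0.0511 0.138 col [112.  49. 145.] (array([ 407.9, -195.7]), array([37.2, 23.9]), 35.8)
    0.05 0.08 30 (array([ 407. , -189.8]), array([24.8, 14.4]), 9.6) zmed 0.0631
    0.08 0.092 53 (array([ 407.9, -195.7]), array([37.2, 23.9]), 35.8) zmed 0.0839
    0.092 0.104 18 (array([ 407., -191.]), array([25.2,  6.8]), 25.0) zmed 0.0986
    0.104 0.115 19 (array([ 409. , -192.6]), array([24.9,  
[... 4961 characters left out ...]
ed 0.088
    0.092 0.104 23 (array([415.8, -35.8]), array([ 6.8, 18.2]), 24.8) zmed 0.0981
11 [345 240  18  16 157] z 0.0788 0.138 col [ 90.  46. 119.] (array([ 404.1, -198.9]), array([36.5, 23.5]), 38.4)
    0.05 0.08 4 (array([ 410.6, -192.9]), array([ 6.6, 23.5]), 74.4) zmed 0.0791
    0.08 0.092 67 (array([ 404.1, -198.9]), array([36.5, 23.5]), 38.4) zmed 0.0828
    0.092 0.104 13 (array([ 402.9, -194.9]), array([26.6,  7.9]), 19.3) zmed 0.0967
    0.104 0.115 10 (array([ 402.8, -194.6]), array([25.5,  3.9]), 28.1) zmed 0.1084
    0.115 0.135 48 (array([ 404.6, -198.4]), array([25., 10.]), 41.0) zmed 0.132
    0.135 0.16 15 (array([ 404.4, -198.5]), array([23.2,  8.5]), 42.8) zmed 0.1359
```

```bash
cat >> h.py <<'E'
from scipy.spatial.transform import Rotation as R
def plan(p0,q0,pts,yaw=None):
    "tool-axis shifts from p0; yaw: desired world angle of tool x (deg, mod 180)"
    M=R.from_quat(q0).as_matrix()
    for p in pts: print("shift",np.round(M.T@(np.array(p)-p0),4))
    y=np.degrees(np.arctan2(M[1,0],M[0,0]));print("tool x yaw",round(y,2),"tilt",np.round(M[:,2],4))
    if yaw is not None:
        d=(yaw-y+90)%180-90;print("twist deg",round(-d,2),"units",round(-d/5,3))
E
python3 - <<'E'
from h import *
from workcell import *
s=get_state()
plan(s["eef_pos"],s["ee_rot"],[(.30,.30,.25),(.522,-.0675,.20)],4.4)
# direction fits
for n in("side","top"):
    c=pickle.load(open(f"c_{n}.pkl","rb"));P=cloud(c)
    q=P[(P[...,2]>.095)&(P[...,2]<.115)&(abs(P[...,0]-.557)<.035)&(abs(P[...,1]+.262)<.06)]
    a=np.radians(14.7);e=np.array([np.cos(a),np.sin(a)]);f=np.array([-e[1],e[0]])
    t=q[:,:2]@e;w=q[:,:2]@f;m=np.median(t)
    h=np.histogram(t,bins=np.arange(t.min()-.001,t.max()+.002,.002));print(n,list(zip(h[1].round(3),h[0])),"w",w.min(),w.max())
    for g in(t<m,t>=m):
        for lo,hi in((.1,.1035),(.1035,.112)):
            k=g&(q[:,2]>lo)&(q[:,2]<hi)
            if k.sum()>5:
                co=np.polyfit(w[k],t[k],1);print("  ang",14.7-np.degrees(np.arctan(co[0])),"t",t[k].min(),t[k].max(),k.sum())
E
```

```text
shift [ 0.2226 -0.1362 -0.0192]
shift [ 0.4537 -0.498   0.0313]
tool x yaw -116.29 tilt [-8.0e-04 -1.8e-03 -1.0e+00]
twist deg 59.31 units 11.861
side [(np.float64(0.462), np.int64(5)), (np.float64(0.464), np.int64(17)), (np.float64(0.466), np.int64(24)), (np.float64(0.468), np.int64(20)), (np.float64(0.47), np.int64(21)), (np.float64(0.472), np.int64(3)), (np.float64(0.474), np.int64(0)), (np.float64(0.476), np.int64(0)), (np.float64(0.478), np.int64(6)), (np.float64(0.48), np.int64(7)), (np.float64(0.482), np.int64(8)), (np.float64(0.484), np.int64(35)), (np.float64(0.486), np.int64(17))] w -0.4359631214347036 -0.3532837475014537
  ang 15.351060407829477 t 0.4645146812241509 0.47070909279120077 23
  ang 14.084056829946968 t 0.46297519992688785 0.47088178395544567 46
  ang 13.520847175618915 t 0.4713011544858823 0.48640804436398 17
  ang 15.039561072943824 t 0.4720238127172567 0.4868873726696461 34
top [(np.float64(0.458), np.int64(13)), (np.float64(0.46), np.int64(26)), (np.float64(0.462), np.int64(26)), (np.float64(0.464), np.int64(24)), (np.float64(0.466), np.int64(21)), (np.float64(0.468), np.int64(0)), (np.float64(0.47), np.int64(0)), (np.float64(0.472), np.int64(0)), (np.float64(0.474), np.int64(18)), (np.float64(0.476), np.int64(26)), (np.float64(0.478), np.int64(27)), (np.float64(0.48), np.int64(25)), (np.float64(0.482), np.int64(14))] w -0.43670866871180536 -0.3560418393267495
  ang 13.698792866003064 t 0.45852237262820206 0.46672061448450264 41
  ang 14.988735563147324 t 0.45858771134974086 0.4655987053923817 59
  ang 13.137920564469173 t 0.4741593595127374 0.4826325332385655 37
  ang 15.037745935599581 t 0.4759908949965543 0.4825034302520032 55
```

```bash
python3 -m creep '[[[-1,0.05,-0.03,-0.01,1],[-1,0.1,-0.06,-0.02,2],[-1,0.15,-0.095,-0.02,4],[-1,0.2226,-0.1362,-0.0192,6],[-1,0.2226,-0.1362,-0.0192,8],[-1,0.265,-0.2,-0.01,10],[-1,0.305,-0.265,0,11.86],[-1,0.34,-0.32,0,11.86],[-1,0.38,-0.385,0.01,11.86],[-1,0.42,-0.445,0.02,11.86]]]'
```

```text
time_s: 1.35
eef_pos: [0.4619, 0.0329, 0.2182]
ee_rot: [-0.039, 0.999, 0.0, 0.0]
wrist_force: [1.7, 0.6, 0.5]
opening: 1.0
```

Run:
```python
from h import *
from workcell import *
s=get_state();M=R.from_quat([-5.27706467e-01,8.49426116e-01,0,0]).as_matrix()
p=np.array([0.2765,0.5599,0.2302])+M@[.42,-.445,.02];print(p)
plan(p,s["ee_rot"],[(.522,-.0675,.20)],4.4)
```

```text
[ 0.4893594  -0.01378622  0.2102    ]
shift [-0.0284 -0.0561  0.0102]
tool x yaw -175.58 tilt [ 6.e-04  4.e-04 -1.e+00]
twist deg 0.02 units 0.005
```

```bash
python3 -m creep '[[[-1,-0.0284,-0.0561,0.0102,0],[-1,-0.0284,-0.0561,0.0102,0],[-1,-0.0284,-0.0561,0.0102,0],[-1,-0.0284,-0.0561,0.0102,0]]]'
python3 - <<'E'
from h import *
from workcell import *
print(get_state()["eef_pos"])
for n in("side","top"):
    c=capture(n); pickle.dump(c,open(f"c1_{n}.pkl","wb"))
    x0,y0,x1,y1={"side":(185,95,310,205),"top":(250,140,370,260)}[n]
    cv2.imwrite(f"pics/{n}1z.png",cv2.resize(c["img"][y0:y1,x0:x1,::-1],None,fx=5,fy=5,interpolation=cv2.INTER_CUBIC))
E
```

```text
time_s: 1.85
eef_pos: [0.4934, -0.018, 0.2084]
ee_rot: [-0.039, 0.999, 0.0, 0.0]
wrist_force: [0.1, 0.2, -0.6]
opening: 1.0
[ 0.49339341 -0.01796681  0.20840349]
```

View pics/side1z.png

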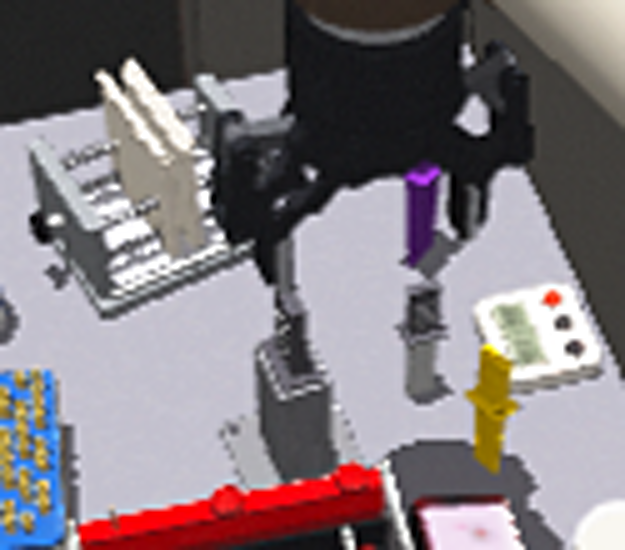

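View pics/top1z.png

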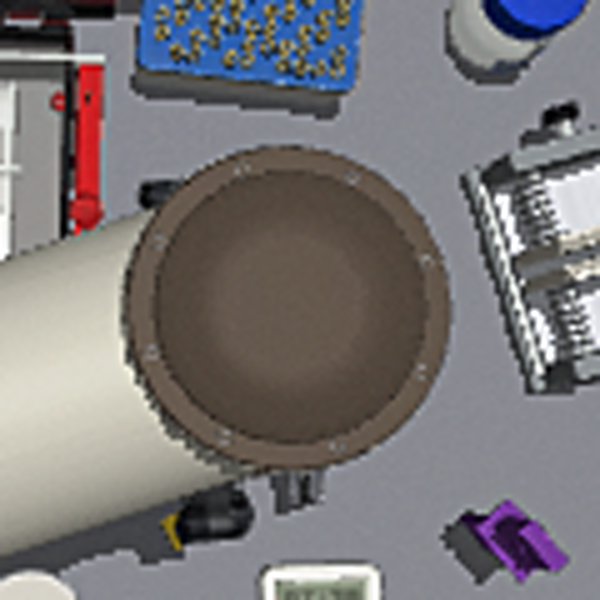

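Run:
```python
from h import *
from workcell import *
s=get_state();c=pickle.load(open("c1_top.pkl","rb"));P=cloud(c)
q=P[150:250,260:350].reshape(-1,3);q=q[(q[:,2]>.3)]
print(np.histogram(q[:,2],bins=np.arange(.3,.7,.01)))
zt=np.percentile(q[:,2],90);k=P[...,2];m=((k>zt-.012)&(k<zt+.012)).astype(np.uint8);m[:, :260]=0;m[:,350:]=0;m[:150]=0;m[250:]=0
cs=max(cv2.findContours(m,0,1)[0],key=cv2.contourArea);print(zt,cv2.minEnclosingCircle(cs),cv2.fitEllipse(cs))
pts=np.array([P[p[0][1],p[0][0]] for p in cs]);print(rect(pts),pts[:,:2].mean(0), s["eef_pos"])
plan(s["eef_pos"],s["ee_rot"],[(.522,-.0675,.20)],4.4)
```

```text
(array([  13,   19,  115,    0,    0,    0,    0,    0,    0,    0,    0,
          0,    0,    0,    0,    0,    4,    0,    0,    0,    5,   98,
        233,  406,  528, 1218, 2138,    0,    0,    0,    0,    0,    0,
          0,    0,    0,    0,    0,    0]), array([0.3 , 0.31, 0.32, 0.33, 0.34, 0.35, 0.36, 0.37, 0.38, 0.39, 0.4 ,
       0.41, 0.42, 0.43, 0.44, 0.45, 0.46, 0.47, 0.48, 0.49, 0.5 , 0.51,
       0.52, 0.53, 0.54, 0.55, 0.56, 0.57, 0.58, 0.59, 0.6 , 0.61, 0.62,
       0.63, 0.64, 0.65, 0.66, 0.67, 0.68, 0.69]))
0.5668826232771438 ((307.2261962890625, 201.2261962890625), 32.605342864990234) ((307.1829833984375, 201.24432373046875), (63.64093017578125, 64.49964904785156), 128.05130004882812)
(array([491.8, -19.2]), array([81.6, 81.7]), 44.0) [ 0.49165562 -0.01907687] [ 0.4935399  -0.01778644  0.20860877]
shift [-0.0244 -0.0518  0.0086]
tool x yaw -175.44 tilt [ 9.e-04  3.e-04 -1.e+00]
twist deg 0.16 units 0.031
```

```bash
python3 -m creep '[[[-1,-0.0244,-0.0519,0.0086,0],[-1,-0.0244,-0.0519,0.0086,0],[-1,-0.0244,-0.0519,0.0086,0],[-1,-0.0244,-0.0519,0.04,0],[-1,-0.0244,-0.0519,0.07,0],[-1,-0.0244,-0.0519,0.09,0],[-1,-0.0244,-0.0519,0.09,0]]]'
python3 - <<'E'
from h import *
from workcell import *
print(get_state()["eef_pos"])
for n in("side",):
    c=capture(n); pickle.dump(c,open(f"c2_{n}.pkl","wb"))
    x0,y0,x1,y1={"side":(205,110,285,200),"top":(250,140,370,260)}[n]
    cv2.imwrite(f"pics/{n}2z.png",cv2.resize(c["img"][y0:y1,x0:x1,::-1],None,fx=6,fy=6,interpolation=cv2.INTER_CUBIC))
E
```

```text
time_s: 2.82
eef_pos: [0.5208, -0.0679, 0.1173]
ee_rot: [-0.039, 0.999, -0.0, -0.002]
wrist_force: [-0.1, 0.5, 0.5]
opening: 1.001
[ 0.52084357 -0.06787203  0.11730725]
```

View pics/side2z.png

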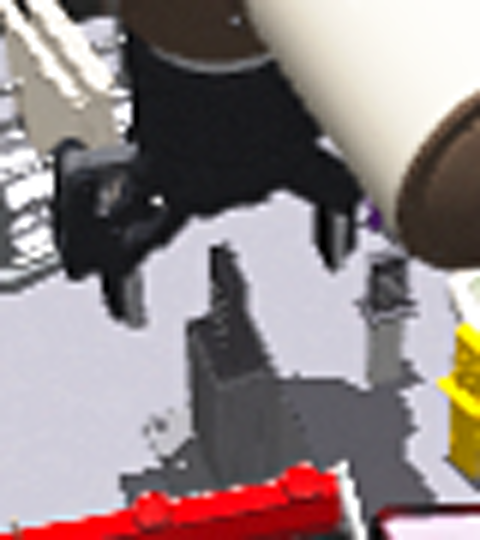

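The side view shows the handle, at about (228,280) in the zoom, between the open fingers with tips at (130,315) and (335,260). I'll check the centring with depth.

Run:
```python
from h import *
from workcell import *
s=get_state();c=pickle.load(open("c2_side.pkl","rb"));P=cloud(c)
M=R.from_quat(s["ee_rot"]).as_matrix()
b=P[110:200,205:285].reshape(-1,3);L=(b-s["eef_pos"])@M
k=(b[:,2]>.125)&(b[:,2]<.165)&(abs(L[:,1])<.03)&(abs(L[:,0])<.07)
for lo in np.arange(.125,.165,.008):
    q=L[k&(b[:,2]>=lo)&(b[:,2]<lo+.008)]; print(round(lo,3),np.sort(q[:,0].round(4))[::max(1,len(q)//25)], np.round([q[:,1].min(),q[:,1].max()],4))
plan(s["eef_pos"],s["ee_rot"],[(.522,-.0676,.101)],4.4)
```

```text
0.125 [-0.0498 -0.0069 -0.0068 -0.0067 -0.0065 -0.0062 -0.0058 -0.0053 -0.0031
 -0.0006 -0.0002  0.0006  0.0026  0.0028  0.0419  0.042   0.0427  0.049 ] [-0.0084  0.0153]
0.133 [-0.0554 -0.0524 -0.0518 -0.0503 -0.0491 -0.0483 -0.0463 -0.0455 -0.0449
 -0.0067 -0.0067 -0.0066 -0.0065 -0.0063 -0.0061 -0.0057 -0.0053 -0.0027
 -0.0024 -0.0005  0.0004  0.0028  0.0415  0.0415  0.0418  0.0421  0.0422
  0.0423  0.0425  0.0448  0.0522] [-0.0099  0.0154]
0.141 [-0.0572 -0.0567 -0.0549 -0.05   -0.0485 -0.0454 -0.0066 -0.006  -0.0052
 -0.005  -0.0044 -0.0034 -0.0031 -0.0021 -0.0019 -0.001  -0.0009  0.0002
  0.0006  0.0018  0.0025  0.0033  0.0415  0.0416  0.0425  0.0426  0.045
  0.0463  0.048   0.0523] [-0.0109  0.016 ]
0.149 [-0.0571 -0.0571 -0.0566 -0.0561 -0.0544 -0.0518 -0.0516 -0.0513 -0.0504
 -0.0478 -0.0476 -0.0451 -0.045   0.0409  0.0412  0.0413  0.0415  0.0419
  0.0422  0.0427  0.0427  0.0429  0.0439  0.0452  0.0473  0.0482  0.0521
  0.0526  0.0544  0.0547] [-0.011   0.0147]
0.157 [-0.0569 -0.0562 -0.0548 -0.0543 -0.0534 -0.051  -0.0501 -0.0501 -0.0494
 -0.0477 -0.0471 -0.0445 -0.044   0.0413  0.042   0.042   0.0422  0.0423
  0.0448  0.0475  0.0476  0.0517  0.0519  0.0542  0.0544  0.0544] [-0.0022  0.0143]Traceback (most recent call last):
  File "<stdin>", line 8, in <module>
    return umr_minimum(a, axis, None, out, keepdims, initial, where)
ValueError: zero-size array to reduction operation minimum which has no identity
```

Relative to the fingers, the handle is centred to within about 0.5 mm. I'll descend straight and close.

```bash
python3 -m creep '[[[-1,0,0,0.0163,0],[-1,0,0,0.0163,0],[1,0,0,0.0163,0],[1,0,0,0.0163,0],[1,0,0,0.0163,0],[1,0,0,0.0163,0],[1,0,0,0.0163,0],[1,0,0,0.0163,0]]]'
python3 - <<'E'
from workcell import *
s=get_state();print(s["eef_pos"],s["wrist_force"],s["moment"],s["opening"],s["ee_rot"])
E
```

```text
time_s: 3.88
eef_pos: [0.5222, -0.069, 0.1021]
ee_rot: [-0.039, 0.999, -0.0, 0.0]
wrist_force: [-1.2, -0.6, 2.2]
opening: 0.11
[ 0.52218962 -0.06896753  0.10206727] [-1.23102222 -0.55382972  2.16368111] [ 0.05606071  0.25380277 -0.07348772] 0.11037300173067655 [-3.85149453e-02  9.99258020e-01 -5.36312150e-05  6.95474499e-05]
```

```bash
python3 -m creep '[[[1,0,0,-0.01,0],[1,0,0,-0.03,0],[1,0,0,-0.06,0],[1,0,0,-0.09,0],[1,0,0,-0.12,0],[1,0,0,-0.13,0],[1,0,0,-0.13,0],[1,0,0,-0.13,0]]]'
python3 - <<'E'
from h import *
from workcell import *
s=get_state()
print(s["eef_pos"],s["ee_rot"],s["wrist_force"],s["moment"],s["opening"])
for n in("side","top"):
    c=capture(n); pickle.dump(c,open(f"c3_{n}.pkl","wb"))
    x0,y0,x1,y1={"side":(185,95,285,205),"top":(250,140,410,260)}[n]
    cv2.imwrite(f"pics/{n}3z.png",cv2.resize(c["img"][y0:y1,x0:x1,::-1],None,fx=5,fy=5,interpolation=cv2.INTER_CUBIC))
plan(s["eef_pos"],s["ee_rot"],[(.5582,-.2635,s["eef_pos"][2])],14.6)
E
```

```text
time_s: 4.88
eef_pos: [0.5212, -0.0689, 0.2303]
ee_rot: [-0.038, 0.999, 0.0, -0.002]
wrist_force: [0.3, -0.8, -2.2]
opening: 0.109
[ 0.52122316 -0.0688968   0.23028767] [-3.83631271e-02  9.99262698e-01  6.87357902e-05 -1.52546463e-03] [ 0.30498126 -0.75683264 -2.1908965 ] [-0.01787915 -0.01533155 -0.0093596 ] 0.1090309532004892
shift [-2.190e-02 -1.969e-01 -1.000e-04]
tool x yaw -175.6 tilt [-0.0031  0.     -1.    ]
twist deg -10.2 units -2.041
```

View pics/side3z.png

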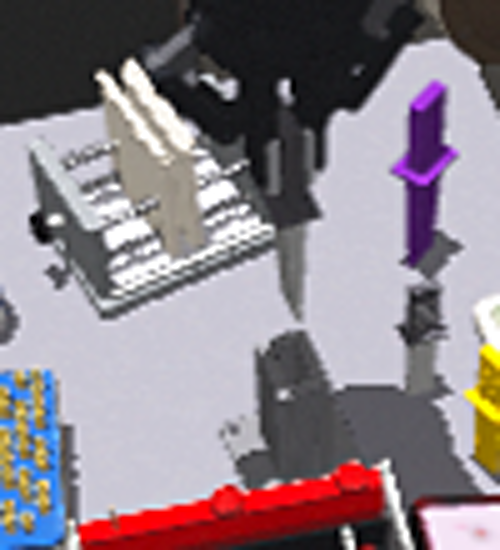

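The gauge hangs upright in the fingers, with its tip at (298,315) in the zoom, and the stand is empty. Next I'll move above the gap.

```bash
python3 -m creep '[[[1,-0.003,-0.03,0,0],[1,-0.008,-0.07,0,-0.5],[1,-0.013,-0.11,0,-1],[1,-0.017,-0.15,0,-1.5],[1,-0.02,-0.18,0,-2.04],[1,-0.0219,-0.1969,0,-2.04],[1,-0.0219,-0.1969,0,-2.04],[1,-0.0219,-0.1969,0,-2.04],[1,-0.0219,-0.1969,0,-2.04]]]'
python3 - <<'E'
from h import *
from workcell import *
s=get_state()
print(s["eef_pos"],s["ee_rot"],s["wrist_force"],s["moment"],s["opening"])
for n in("side","top"):
    c=capture(n); pickle.dump(c,open(f"c4_{n}.pkl","wb"))
    x0,y0,x1,y1={"side":(175,75,275,175),"top":(290,120,410,240)}[n]
    cv2.imwrite(f"pics/{n}4z.png",cv2.resize(c["img"][y0:y1,x0:x1,::-1],None,fx=5,fy=5,interpolation=cv2.INTER_CUBIC))
plan(s["eef_pos"],s["ee_rot"],[(.5582,-.2635,s["eef_pos"][2])],14.6)
P=cloud(c:=pickle.load(open("c4_side.pkl","rb")))
M=R.from_quat(s["ee_rot"]).as_matrix()
L=(P-s["eef_pos"])@M
k=(abs(L[...,0])<.03)&(abs(L[...,1])<.045)&(L[...,2]>.005)&(L[...,2]<.14)
for lo in np.arange(.005,.14,.01):
    q=L[k&(L[...,2]>=lo)&(L[...,2]<lo+.01)]
    if len(q): print(round(lo,3),len(q),"x",np.percentile(q[:,0],[0,10,50,90,100]).round(4),"y",q[:,1].min().round(4),q[:,1].max().round(4))
E
```

```text
time_s: 6.1
eef_pos: [0.5591, -0.2626, 0.232]
ee_rot: [-0.128, 0.992, 0.0, 0.0]
wrist_force: [-0.6, 0.8, -1.5]
opening: 0.107
[ 0.55913411 -0.26255817  0.23201512] [-1.27735933e-01  9.91808209e-01  4.15465354e-05  8.38764178e-05] [-0.55623575  0.76881478 -1.50740518] [-0.06609541  0.01313686 -0.02941032] 0.10722513598769233
shift [ 0.0011 -0.0007 -0.    ]
tool x yaw -165.32 tilt [ 2.e-04  1.e-04 -1.e+00]
twist deg 0.08 units 0.016
0.005 51 x [-0.0146 -0.0137 -0.0072  0.0066  0.0097] y -0.0144 0.0227
0.015 9 x [-0.0078 -0.0065 -0.0032  0.0028  0.0035] y 0.0114 0.0141
0.025 18 x [-0.0079 -0.0073 -0.0051  0.0022  0.0035] y -0.008 0.0147
0.035 16 x [-0.0071 -0.0068 -0.0054  0.      0.0013] y -0.0098 0.0149
0.045 16 x [-0.0062 -0.0059 -0.0049  0.0003  0.0017] y -0.0128 0.014
0.055 15 x [-0.0064 -0.0063 -0.0051 -0.0011  0.0004] y -0.0071 0.013
0.065 11 x [-0.0049 -0.0048 -0.0046 -0.0009 -0.0008] y -0.0056 0.0136
0.075 11 x [-0.0048 -0.0048 -0.0043 -0.002  -0.0018] y -0.009 0.0134
0.085 8 x [-0.0049 -0.0047 -0.0039 -0.002  -0.0009] y -0.0085 0.0149
0.095 1 x [-0.0029 -0.0029 -0.0029 -0.0029 -0.0029] y -0.0071 -0.0071
0.115 42 x [-0.0129 -0.0118 -0.0092  0.0093  0.0104] y -0.0368 0.0405
0.125 94 x [-0.0128 -0.0116  0.0036  0.008   0.0118] y -0.0394 0.0425
0.135 39 x [-0.0131 -0.0125 -0.0052  0.0039  0.0069] y -0.0363 0.0424
```

View pics/side4z.png

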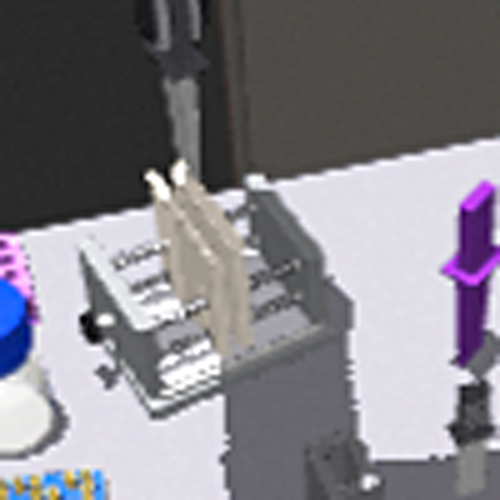

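View pics/top4z.png

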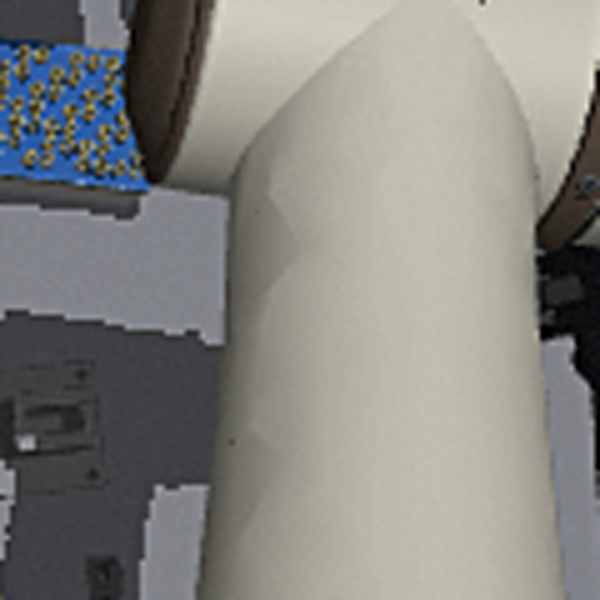

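The gauge hangs over the plates, with the blade at (185,130) and plate tops at (155,180) and (180,170) in the zoom. Side depth puts it about 1.5 mm off the gap centre in tool x, so I'll correct that and descend to the lip.

```bash
python3 -m creep '[[[1,0.0015,0,0,0],[1,0.0015,0,0.01,0],[1,0.0015,0,0.02,0],[1,0.0015,0,0.026,0],[1,0.0015,0,0.026,0],[1,0.0015,0,0.026,0],[1,0.0015,0,0.026,0]]]'
python3 - <<'E'
from h import *
from workcell import *
f=[]
for n in("side","side","side"):
    c=capture(n);s=get_state();f.append(s["wrist_force"])
print(s["eef_pos"],s["ee_rot"],np.round(f,2),s["moment"],s["opening"])
n="side";pickle.dump(c,open(f"c5_{n}.pkl","wb"))
x0,y0,x1,y1=190,80,250,150
cv2.imwrite(f"pics/{n}5z.png",cv2.resize(c["img"][y0:y1,x0:x1,::-1],None,fx=8,fy=8,interpolation=cv2.INTER_CUBIC))
P=cloud(c);M=R.from_quat(s["ee_rot"]).as_matrix()
L=(P-s["eef_pos"])@M
k=(abs(L[...,0])<.03)&(abs(L[...,1])<.045)&(L[...,2]>.005)&(L[...,2]<.14)
for lo in np.arange(.005,.12,.01):
    q=L[k&(L[...,2]>=lo)&(L[...,2]<lo+.01)]
    if len(q): print(round(lo,3),len(q),"x",np.percentile(q[:,0],[0,10,50,90,100]).round(4),"y",q[:,1].min().round(4),q[:,1].max().round(4))
E
```

```text
time_s: 7.08
eef_pos: [0.5579, -0.264, 0.2063]
ee_rot: [-0.127, 0.992, -0.0, 0.0]
wrist_force: [0.6, -0.1, -0.8]
opening: 0.111
[ 0.55774783 -0.26395763  0.20609593] [-1.27155942e-01  9.91882701e-01 -9.58324293e-05  2.52520050e-04] [[ 0.09  0.02 -0.59]
 [ 0.24 -0.52 -1.1 ]
 [-0.03 -0.48 -1.49]] [ 0.03422914 -0.01631103  0.03017087] 0.10965152111549352
0.005 52 x [-0.0147 -0.0135 -0.0072  0.0073  0.0097] y -0.0156 0.0202
0.015 8 x [-0.0077 -0.0068 -0.0019  0.0026  0.0033] y 0.0122 0.0155
0.025 13 x [-0.0079 -0.0076 -0.0051  0.0002  0.002 ] y -0.0062 0.0164
0.035 18 x [-0.0074 -0.0068 -0.0057  0.0018  0.0025] y -0.0109 0.0151
0.045 15 x [-0.0069 -0.0064 -0.0052  0.0002  0.0009] y -0.0076 0.0162
0.055 13 x [-0.0065 -0.0063 -0.0051 -0.0009 -0.0002] y -0.0094 0.0148
0.065 11 x [-0.0056 -0.0056 -0.005  -0.002  -0.0013] y -0.0064 0.0146
0.075 11 x [-0.0059 -0.0051 -0.0043 -0.0035 -0.0018] y -0.0102 0.0148
0.085 9 x [-0.0047 -0.0046 -0.0034 -0.0007 -0.0003] y -0.0062 0.0153
0.095 86 x [-0.0146 -0.0136 -0.0081  0.0073  0.0101] y -0.0378 0.0445
0.105 68 x [-0.0147 -0.0137 -0.0073  0.0027  0.0067] y -0.0379 0.0444
0.115 56 x [-0.015  -0.0142 -0.0079  0.0037  0.0101] y -0.0369 0.0438
```

View pics/side5z.png

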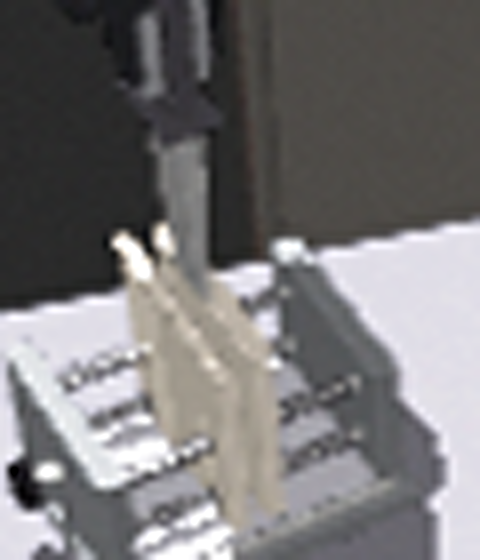

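It is aligned within about 0.5 mm in x and 1 mm in y, with the tip just at the lip. I'll feed slowly from here.

```bash
python3 -m creep '[[[1,0,0,0.003,0],[1,0,0,0.006,0],[1,0,0,0.009,0],[1,0,0,0.012,0],[1,0,0,0.015,0],[1,0,0,0.018,0],[1,0,0,0.021,0],[1,0,0,0.024,0]]]'
python3 - <<'E'
from workcell import *
s=get_state();print(s["eef_pos"],s["wrist_force"],s["moment"],s["opening"])
E
```

```text
time_s: 8.22
eef_pos: [0.5577, -0.2639, 0.1816]
ee_rot: [-0.127, 0.992, -0.0, 0.0]
wrist_force: [-0.1, -1.3, -1.6]
opening: 0.107
[ 0.5576705  -0.26391072  0.18161743] [-0.13571272 -1.34127059 -1.60149931] [0.01346899 0.01254432 0.0236339 ] 0.10684230406659458
```

```bash
for i in 1; do python3 -m creep '[[[1,0,0,0.0015,0],[1,0,0,0.003,0],[1,0,0,0.0045,0],[1,0,0,0.006,0],[1,0,0,0.0075,0],[1,0,0,0.009,0]]]'; done
```

```text
time_s: 8.98
eef_pos: [0.5577, -0.2639, 0.1727]
ee_rot: [-0.127, 0.992, 0.0, 0.0]
wrist_force: [0.5, 0.1, -1.0]
opening: 0.108
```

```bash
python3 -m creep '[[[1,0,0,0.001,0],[1,0,0,0.002,0],[1,0,0,0.003,0],[1,0,0,0.004,0],[1,0,0,0.005,0]]]'
```

```text
time_s: 9.6
eef_pos: [0.5577, -0.2639, 0.1678]
ee_rot: [-0.127, 0.992, -0.0, 0.0]
wrist_force: [0.3, -0.4, -1.3]
opening: 0.108
```

```bash
python3 -m creep '[[[1,0,0,0.001,0],[1,0,0,0.002,0],[1,0,0,0.003,0],[1,0,0,0.004,0],[1,0,0,0.005,0]]]'
```

```text
time_s: 10.22
eef_pos: [0.5577, -0.2639, 0.1628]
ee_rot: [-0.127, 0.992, -0.0, 0.0]
wrist_force: [0.6, -0.4, -0.3]
opening: 0.105
```

```bash
python3 -m creep '[[[1,0,0,0.001,0],[1,0,0,0.002,0],[1,0,0,0.003,0],[1,0,0,0.004,0]]]'
```

```text
time_s: 10.72
eef_pos: [0.5577, -0.264, 0.1589]
ee_rot: [-0.127, 0.992, -0.0, 0.0]
wrist_force: [0.1, -0.4, -0.5]
opening: 0.11
```

```bash
python3 -m creep '[[[1,0,0,0.001,0],[1,0,0,0.002,0],[1,0,0,0.003,0],[1,0,0,0.004,0]]]'
```

```text
time_s: 11.22
eef_pos: [0.5578, -0.264, 0.155]
ee_rot: [-0.127, 0.992, -0.0, 0.0]
wrist_force: [-0.4, -0.0, 1.1]
opening: 0.11
```

```bash
python3 -m creep '[[[1,0,0,0.001,0],[1,0,0,0.002,0],[1,0,0,0.003,0]]]'
```

```text
time_s: 11.6
eef_pos: [0.5578, -0.2639, 0.1519]
ee_rot: [-0.127, 0.992, -0.0, 0.0]
wrist_force: [0.2, 0.5, 1.8]
opening: 0.108
```

Run:
```python
from h import *
from workcell import *
n="side";c=capture(n);s=get_state();print(s["eef_pos"],s["wrist_force"],s["moment"])
pickle.dump(c,open(f"c6_{n}.pkl","wb"))
x0,y0,x1,y1=190,80,250,150
cv2.imwrite(f"pics/{n}6z.png",cv2.resize(c["img"][y0:y1,x0:x1,::-1],None,fx=8,fy=8,interpolation=cv2.INTER_CUBIC))
```

```text
[ 0.55773921 -0.26396126  0.15178408] [-0.33838479  0.47456587  1.63096763] [-0.08013909 -0.02750383  0.01960829]
```

View pics/side6z.png

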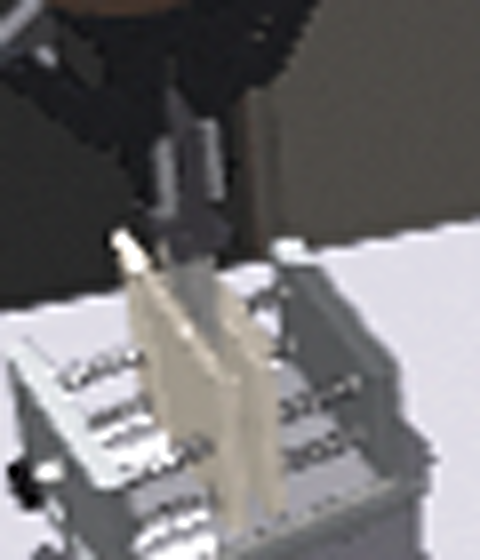

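The blade sits between the two plates at about (195,285) in the zoom. Drag is about 3 N above the −1.2 N baseline and rising at about 0.3 N/mm.

```bash
python3 -m creep '[[[1,0,0,0.001,0],[1,0,0,0.002,0],[1,0,0,0.003,0]]]'
```

```text
time_s: 12.02
eef_pos: [0.5578, -0.2639, 0.1489]
ee_rot: [-0.127, 0.992, -0.0, 0.0]
wrist_force: [0.2, 0.5, 3.3]
opening: 0.109
```

```bash
python3 -m creep '[[[1,0,0,0.001,0],[1,0,0,0.002,0]]]'
```

```text
time_s: 12.28
eef_pos: [0.5578, -0.264, 0.1469]
ee_rot: [-0.127, 0.992, -0.0, 0.0]
wrist_force: [0.5, 0.2, 3.6]
opening: 0.107
```

Drag while moving is now 3.6 + 1.2 ≈ 5 N, so I'll stop here, hold, and verify.

```bash
python3 -m creep '[[[1,0,0,0,0],[1,0,0,0,0],[1,0,0,0,0]]]'
python3 - <<'E'
from h import *
from workcell import *
n="side";f=[]
for i in range(4):
    c=capture(n);s=get_state();f.append(s["wrist_force"])
print(s["eef_pos"],s["ee_rot"],np.round(f,1),s["moment"],s["opening"])
x0,y0,x1,y1=190,80,250,150
cv2.imwrite(f"pics/{n}7z.png",cv2.resize(c["img"][y0:y1,x0:x1,::-1],None,fx=8,fy=8,interpolation=cv2.INTER_CUBIC))
P=cloud(c);M=R.from_quat(s["ee_rot"]).as_matrix()
L=(P-s["eef_pos"])@M
k=(abs(L[...,0])<.03)&(abs(L[...,1])<.045)&(L[...,2]>.002)&(L[...,2]<.07)
for lo in np.arange(.002,.06,.006):
    q=L[k&(L[...,2]>=lo)&(L[...,2]<lo+.006)]
    if len(q): print(round(lo,3),len(q),"x",np.percentile(q[:,0],[0,10,50,90,100]).round(4),"y",q[:,1].min().round(4),q[:,1].max().round(4))
E
```

```text
time_s: 12.65
eef_pos: [0.5577, -0.2639, 0.1468]
ee_rot: [-0.127, 0.992, -0.0, 0.0]
wrist_force: [-0.1, -0.0, 2.7]
opening: 0.109
[ 0.55773052 -0.2639564   0.14682539] [-1.27158306e-01  9.91882430e-01 -5.13120723e-05  8.47372653e-05] [[ 0.  -0.2  2.8]
 [ 0.2 -0.8  1.5]
 [ 0.8 -0.5  1.9]
 [ 0.3 -0.9  2.9]] [-0.12828545 -0.11692766  0.01188692] 0.11030414282912206
0.002 13 x [-0.013  -0.0123 -0.0046  0.0043  0.0085] y -0.0081 0.0195
0.008 30 x [-0.0145 -0.0136 -0.008   0.005   0.0087] y -0.015 0.0204
0.02 7 x [-0.0078 -0.0074 -0.005  -0.0003  0.0006] y 0.0088 0.0159
0.026 9 x [-0.0073 -0.0073 -0.0032  0.0006  0.0019] y -0.005 0.0151
0.032 17 x [-0.0155 -0.0146 -0.0067  0.0069  0.0093] y -0.0259 0.0422
0.038 65 x [-0.0156 -0.0142 -0.0065  0.0089  0.0109] y -0.0385 0.0447
0.044 47 x [-0.0151 -0.0143 -0.0075  0.0038  0.0093] y -0.0372 0.044
0.05 32 x [-0.0147 -0.0143 -0.0135  0.003   0.0086] y -0.0358 0.0438
0.056 33 x [-0.0149 -0.0147 -0.0112  0.0042  0.009 ] y -0.0364 0.044
```

View pics/side7z.png

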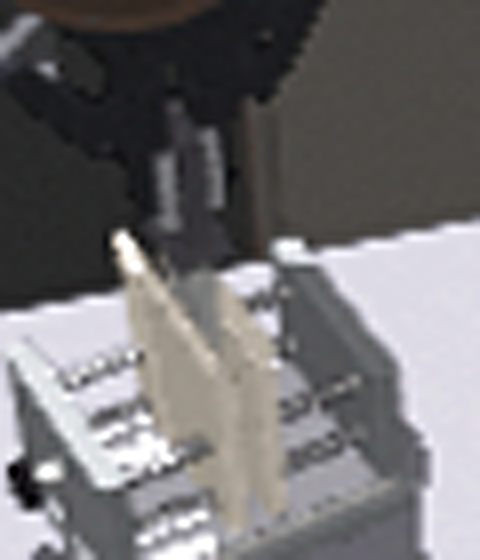

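```bash
python3 -c "
from workcell import *
print(close_job())"
```

```text
the job is handed in; nothing more can be done
None
```

I took the larger grey gauge from its stand by the handle and lowered it upright into the gap between the plates. I stopped when it was dragging at about 5 N and handed the job in at about 13 s with the gauge still held at that depth.

- **Drag:** the last moving reading was 3.6 N against a baseline of about −1.2 N, so about 4.8 N. Readings scatter by about 0.5 N. Once stopped it faded to about 3–4 N.
- **Depth:** the tip is about 46 mm below the plate edges, roughly 14 mm past first contact. The guard is still at the same height on the fingers, so the gauge did not slip in the grip.
- **Alignment:** the last picture shows the blade between the plates, about 1 mm from the middle of their width. I squared it to the measured clamp angle of 14.6°. Single edge fits of that angle scattered by about 1°.
- **Camera disagreement:** the two cameras differed by about 4 mm in absolute position but agreed to 0.4 mm on the gauge-to-clamp distance, so I used that distance.
- **Bystanders:** I never moved near them, but I did not check each one afterwards.

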